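Square a heavy slab of soap to the cutter fence

TASK

The slab of soap on the wire cutter lies end-on to the fence. Without gripping or lifting it, walk it round with fingertip pushes at its corners, from whichever sides you need, until one of its long sides lies flat against the fence, with neither end of the slab sticking out past the ends of the fence. The fresh soap dents, so turn it nearly parallel to the fence before any part of it touches the fence, and leave everything else on the cutter and the table where it is.

Things in the scene. Friction and masses are not known exactly. Their poses are not given: they have to be found in the camera images.
- slab: Heavy amber swirled soap slab, 150 long x 92 wide x 62 mm high, 0.75-0.98 kg, loose and flat on the cutter's base. Origin: centre of its underside; x along its length, z up. Either long side may go to the fence. Starts 40-90 degrees off the fence, leaning either way, its middle 115-145 mm from the fence. A square push 62 mm off its middle on a long side turns it about a point some 75 mm beyond.
- cutter: Wire soap cutter, fixed: a flat beech base, top 20 mm above the table. Origin on the table; x from the open front to the fence, y along the fence, z up. The top spans x -160 to +140, y -210 to +210 mm. Behind the fence a fixed steel wire bow (within 26 mm of y = 0, from x = 130 mm on) leans back away from the slab, up to 260 mm above the table.
- fence: Wooden fence fixed along the far side of the cutter's base: 360 long, 60 high above the base, 22 mm thick, a 4 mm wire slot in its middle. Origin: middle of the face towards the slab, at the level of the base's top (100 mm along x from the cutter's origin). x points into the fence, away from the slab; y along it: its ends are at y = -180 and +180 mm.
- offcut: Bystander: small pale soap offcut with a brown stripe, 72 x 30 x 24 mm, lying near the front left corner of the cutter's base. Origin: centre of its underside; x along its length.
- stamp: Bystander: soap stamp, round, 34 mm across and 56 mm high, dark wood with a brass foot, standing near the front right corner of the cutter's base. Origin: centre of its underside.
- bar0: Bystander: amber soap bar 80 x 55 x 25 mm on the white paper to the left of the cutter. Origin: centre of its underside.
- bar1: Bystander: pale soap bar 80 x 55 x 25 mm on the white paper to the left of the cutter. Origin: centre of its underside.
- scraper: Bystander: steel bench scraper with a dark wooden handle, 102 x 150 x 20 mm, lying on the table to the right of the cutter. Origin: on its underside near the middle.
- spray: Bystander: amber bottle with a black cap, 56 mm across and 150 mm high, standing to the right of the cutter. Origin: centre of its underside.
Not all that is in view belongs to the job. What is shaped like the slab but turquoise is not meant.

How it is judged:
By the outcome, as a careful person would: the job done as asked, in the order asked, and still so for the second after the job is handed in, with the robot touching nothing.
It also fails if it takes over 72 s, if anything falls off the work surface, if the arm or the gripper's body presses on something with over 40 N, if the wrist force passes 120 N, or if a joint passes its speed limit or range.

ROBOT

A 6-joint arm with a two-finger parallel gripper is mounted at the origin on the work surface. World frame = base frame: x ahead of the robot, y to its left, z up, the work surface at z = 0. Lengths are in mm, angles in rad, forces in N, time in s.
With the tool pointing down it reaches from about 350 to 975 mm from the base axis. Payload 7.1 kg.
Tool frame: the origin (TCP) lies midway between the tips of the shut fingers; the grasp point (between the pads) lies pinch_z behind it (pinch_z is the distance from the TCP to the grasp point, in mm); z points along the fingers, y is the line along which they close (so a half turn about z gives the same grasp; the last joint's range is limited). The gripper opens to 88 mm and grips with 3 to 60 N. Pads are 20 mm wide; open, the fingers measure 115 mm over their backs; the gripper's body (75 mm by 178 mm) begins 61 mm behind the grasp point.
Start: joints at [1.312, 0.423, 1.63, -0, 1.089, -0.019], TCP at [148.411, 607.107, 222.675] pointing down, gripper open.
Joint ranges: [-3, 3], [-0.9, 2.11], [0.09, 2.58], [-1.31, 4.45], [0.11, 2.69], [-2.54, 2.54]. Speed limits (rad/s): [2.39, 2.39, 3.01, 3.14, 3.14, 3.14].

INTERFACE

Orientations are given as a rotation vector (axis times angle).
In Python, from workcell import get_obs, get_image, close_job, pinch_z gives the robot as it stands.
- The arm moves only by the tool jog_arm, never from a script. Its argument "commands" is a list of rows, each a list of 3 entries, a list of its own where there are three numbers: the gripper command: -1 is shut, 1 is fully open, values between are in proportion, then the shift along the tool's x, y, z as a fraction of full scale, then the turn, a rotation vector about the tool's x, y, z as a fraction of full scale. In form: [[gripper, [tx, ty, tz], [rx, ry, rz]], ...]. A call has 1 to 10 rows; each row shifts and turns the commanded pose from where the row before left it, along the tool's axes as they then stand; what a row does not reach is not made up. Full scale, the value 1, is 0.1 m for a shift and 45 degrees for a turn. A row lasts 1/10 s, in which the tool goes at most 50 mm and 8.59 degrees, less where a joint would pass 70% of its speed; a pose out of reach is approached as far as the arm can. A call with a number of a shift or a turn outside -1 to 1 is refused whole. A call with a gripper value outside its range is refused whole. The fingers move at their own pace and stop on an object; the grip force is fixed at half the most. Time passes only in rows, so rows that do not move let the fingers close. It gives the time, the measured TCP pose, the force, the opening and the grip force at its end, in the units of the state.
- get_obs(): the state, without advancing time (a new reading comes with each control period).
- get_image(name): name is "side" or "top"; returns a dict with "image" (384x512x3 uint8, blue, green, red), "z_map" (384x512 float32, mm along the optical axis (not along the pixel's ray), 0 where there is no reading), "intrinsics" (3x3 intrinsics, pixels), "k1" (the pictures are not rectified: a ray, as slopes to the right and down, at radius r is drawn at 1 + k1 r^2 times it, then the intrinsics apply), "eye" and "orientation" of the camera in the world. Camera axes: x right, y down, z forward; pixel columns grow to the right and rows downward; lengths in mm; the calibration is good to about 2 mm. A picture is of the moment at which its call begins.
- close_job(): hands the job in; it is judged then, once.
The state is a dict: "t": time; "qpos": joint angles; "qvel": joint speeds; "joint_torque": joint torques, N m; "ee_pos": TCP position; "orientation": TCP orientation; "ft_force": force on the tool from outside, world axes, zero at the start; "moment": the same for the moment, N m; "width": finger opening in mm; "grasp_force": force on a finger pad.
Only numpy, scipy, OpenCV 4.12 (cv2) and the standard library are available. Lean on these libraries where they do the work, as an engineer would, in place of code of your own. Each camera call takes 0.05 s, during which the arm holds its last target. There are 200 camera calls.

## Working session

There is one attempt and no reset: what is moved stays moved. The work goes in short steps, Python scripts to look and compute and a tool call to move; the robot and the scene stay as the last step left them, time stands still between calls to the robot, and variables do not carry over. Pictures are saved under pics/ and viewed, at most 10 in all, crops included, and the job is handed in when it is done.

Besides the shell and the picture viewer there is one more tool, called as name(argument=value, ...), one argument or row to a line, values as JSON. jog_arm: Moves the arm, as the interface text tells. Its arguments: {"type":"object","properties":{"commands":{"type":"array","items":{"type":"array"}}},"required":["commands"]}

```bash
mkdir -p pics
cat > h.py <<'E'
import numpy as np, cv2
from scipy.spatial.transform import Rotation as R
from workcell import get_obs, get_image, close_job, pinch_z
def cloud(d):
    K=np.array(d["intrinsics"]);h,w=d["z_map"].shape
    u,v=np.meshgrid(np.arange(w),np.arange(h))
    xd=(u-K[0,2])/K[0,0];yd=(v-K[1,2])/K[1,1]
    x,y=xd.copy(),yd.copy()
    for _ in range(8):
        s=1+d["k1"]*(x*x+y*y);x=xd/s;y=yd/s
    z=d["z_map"];P=np.stack([x*z,y*z,z],-1)
    o=np.array(d["orientation"])
    M=R.from_rotvec(o).as_matrix() if o.shape==(3,) else o
    return P@M.T+np.array(d["eye"])
E
python3 - <<'E'
from h import *
for n in("top","side"):
    d=get_image(n);cv2.imwrite(f"pics/{n}0.png",cv2.resize(d["image"],(768,576)));np.save(f"{n}0.npy",cloud(d))
    print(n,d["eye"],d["orientation"])
o=get_obs();print(o["ee_pos"],o["orientation"],o["width"],pinch_z,o["t"])
E
```

```text
top [ 223.5268218   -14.72073943 1637.67759784] [-2.07668006  2.13728831 -0.18882088]
side [ 363.92538207 -929.54280037  911.43192941] [-2.3042733   0.20351355 -0.09927473]
[148.2984951  606.65004502 221.99074276] [-3.75800668e-01 -3.11885299e+00  2.12169874e-03] 88.08606868026756 18.700000000000003 0.1
```

View pics/top0.png

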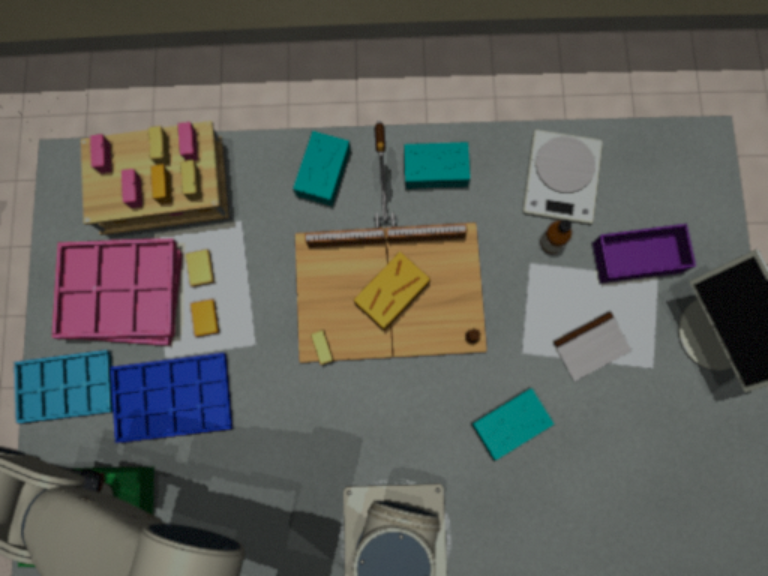

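View pics/side0.png

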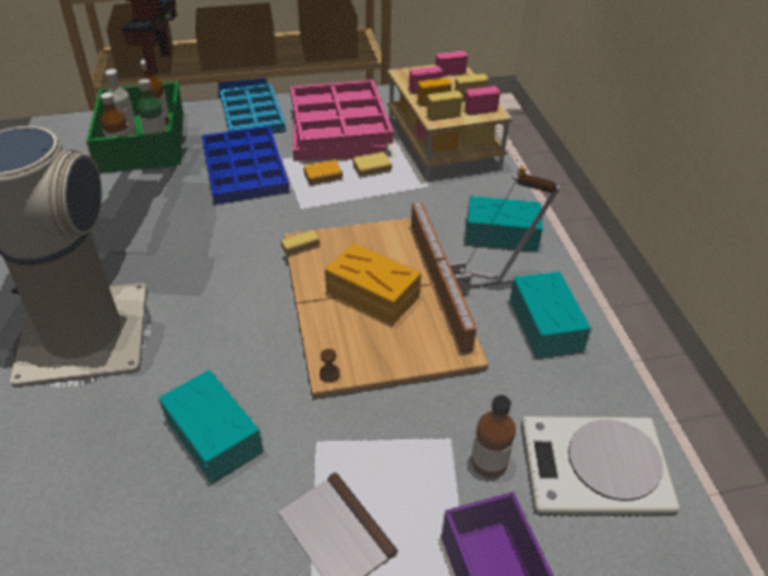

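The top view shows the slab at (393,291), its long axis leaning up and to the right. The fence runs from (307,240) to (466,232), the offcut is at (322,347) and the stamp at (473,337).

```bash
cat >> h.py <<'E'
def measure(P,img,box=None):
    """slab top: amber, z 74..92"""
    hsv=cv2.cvtColor(img,cv2.COLOR_BGR2HSV)
    m=(abs(P[...,2]-82)<7)&(P[...,0]>350)&(P[...,0]<750)&(abs(P[...,1])<330)
    n,l,s,c=cv2.connectedComponentsWithStats(m.astype(np.uint8),connectivity=4)
    out=[]
    for i in range(1,n):
        if s[i,4]<60: continue
        q=P[l==i];r=cv2.minAreaRect(q[:,:2].astype(np.float32))
        out.append((s[i,4],np.round(q.mean(0),1),np.round(r[0],1),np.round(r[1],1),round(r[2],2),np.round(cv2.boxPoints(r),0).tolist()))
    return out
E
python3 - <<'E'
from h import *
d=get_image("top");P=cloud(d)
for o in measure(P,d["image"]):print(o)
# base outline
m=(abs(P[...,2]-20)<5)&(P[...,0]>300)&(P[...,0]<750)&(abs(P[...,1])<300)
m=cv2.morphologyEx(m.astype(np.uint8),cv2.MORPH_OPEN,np.ones((5,5)))>0
print(cv2.minAreaRect(P[m][:,:2].astype(np.float32)),P[m].mean(0))
for n,(u,v) in dict(offcut=(322,347),stamp=(473,337),fl=(308,240),fr=(466,232),spray=(559,232)).items():
    print(n,P[int(v/1.5),int(u/1.5)])
np.set_printoptions(suppress=True,precision=0)
E
```

```text
(np.int32(340), array([659.5, -90.9,  80.8]), array([660. , -90.6]), array([ 24.8, 173.1]), 1.53, [[645.0, -4.0], [650.0, -177.0], [675.0, -177.0], [670.0, -4.0]])
(np.int32(338), array([654.5,  91.4,  81. ]), array([654.5,  90.6]), array([ 24.2, 177.7]), 1.45, [[640.0, 179.0], [645.0, 1.0], [669.0, 2.0], [664.0, 180.0]])
(np.int32(1195), array([527.3,  -9.8,  82.3]), array([528.6, -10.5]), array([ 92.5, 150.6]), 45.7, [[442.0, 9.0], [550.0, -96.0], [615.0, -30.0], [507.0, 75.0]])
((501.7707214355469, -111.61399841308594), (172.28176879882812, 279.137451171875), 73.6150894165039) [ 520.85157981 -126.5478017    20.34291766]
offcut [412.62153687 148.42275181  42.5173304 ]
stamp [ 421.75677124 -182.32337476   76.06691946]
fl [646.20728504 172.19120409  79.77657033]
fr [ 653.88005332 -176.80586621   85.28555756]
spray [ 637.90127354 -373.6394758   120.36936722]
```

jog_arm(
  commands=[
    [-1,[-0.34,-0.31,0],[0,0,0]],
    [-1,[-0.34,-0.31,0],[0,0,0]],
    [-1,[-0.34,-0.31,0],[0,0,0]],
    [-1,[-0.34,-0.31,0],[0,0,0]],
    [-1,[-0.34,-0.31,0],[0,0,0]],
    [-1,[-0.34,-0.31,0],[0,0,0]],
    [-1,[-0.34,-0.31,0],[0,0,0]],
    [-1,[-0.34,-0.31,0],[0,0,0]],
    [-1,[0,0,0],[0,0,0.15]],
    [-1,[0,0,0],[0,0,0.15]],
  ],
)

```text
t: 1.15
ee_pos: [354.5, 300.1, 222.6]
orientation: [-0.752, -3.05, 0.0]
ft_force: [0.1, 0.9, -0.8]
width: 11.4
grasp_force: 0.0
```

jog_arm(
  commands=[
    [-1,[0,0,0],[0,0,0.18]],
    [-1,[0,0,0],[0,0,0.18]],
    [-1,[0,0,0],[0,0,0.18]],
    [-1,[0,0,0],[0,0,0.18]],
    [-1,[0,0,0],[0,0,0.18]],
    [-1,[0,0,0],[0,0,0.18]],
    [-1,[0,0,0],[0,0,0.18]],
    [-1,[0,0,0],[0,0,0.18]],
    [-1,[0,0,0],[0,0,0.18]],
    [-1,[0,0,0],[0,0,0.18]],
  ],
)

```text
t: 2.15
ee_pos: [353.6, 301.5, 222.5]
orientation: [-2.551, -1.834, 0.001]
ft_force: [-0.1, -0.4, -0.4]
width: 0.6
grasp_force: 0.0
```

```bash
cat >> h.py <<'E'
def state(target=None,ang=None):
    o=get_obs();M=R.from_rotvec(o["orientation"]).as_matrix()
    ya=np.degrees(np.arctan2(M[1,1],M[0,1]))
    print("t",round(o["t"],2),"tcp",np.round(o["ee_pos"],1),"y-angle",round(ya,1),"tilt z",np.round(M[:,2],3),"F",np.round(o["ft_force"],1),"w",round(o["width"],1),"q",np.round(o["qpos"],2))
    if target is not None: print("tool shift mm to target",np.round(M.T@(np.array(target)-o["ee_pos"]),1))
    if ang is not None: print("rz deg",round((ya-ang+180)%360-180,1))
E
python3 -c "
from h import *
state([423,-28,222],-44.3)"
```

```text
t 2.15 tcp [353.6 301.5 222.5] y-angle -18.6 tilt z [-0. -0. -1.] F [-0.1 -0.4 -0.4] w 0.6 q [0.68 0.19 1.97 0.   0.98 1.  ]
tool shift mm to target [-290.2  170.8    0.6]
rz deg 25.7
```

jog_arm(
  commands=[
    [-1,[-0.363,0.214,0],[0,0,0]],
    [-1,[-0.363,0.214,0],[0,0,0]],
    [-1,[-0.363,0.214,0],[0,0,0]],
    [-1,[-0.363,0.214,0],[0,0,0]],
    [-1,[-0.363,0.214,0],[0,0,0]],
    [-1,[-0.363,0.214,0],[0,0,0]],
    [-1,[-0.363,0.214,0],[0,0,0]],
    [-1,[-0.363,0.214,0],[0,0,0]],
  ],
)

```text
t: 2.95
ee_pos: [425.4, -29.6, 222.8]
orientation: [2.545, 1.841, 0.0]
ft_force: [1.2, 1.1, 0.2]
width: 0.6
grasp_force: 0.0
```

jog_arm(
  commands=[
    [-1,[0,0,0.4],[0,0,0.19]],
    [-1,[0,0,0.4],[0,0,0.19]],
    [-1,[0,0,0.4],[0,0,0.19]],
    [-1,[0,0,0],[0,0,0]],
  ],
)

```text
t: 3.35
ee_pos: [421.7, -27.7, 98.9]
orientation: [-2.888, -1.226, 0.013]
ft_force: [-0.5, -0.3, 1.0]
width: 0.2
grasp_force: 0.0
```

```bash
python3 -c "
from h import *
state([423,-28,47],-44.3)
d=get_image('top');P=cloud(d)
for o in measure(P,d['image']):print(o)
"
```

```text
t 3.35 tcp [421.7 -27.7  98.9] y-angle -44.0 tilt z [-0.01   0.001 -1.   ] F [-0.5 -0.3  1. ] w 0.2 q [-0.09  0.35  2.14  0.    0.66  0.67]
tool shift mm to target [ 1.   1.6 51.8]
rz deg 0.3
(np.int32(330), array([659.5, -91.8,  81. ]), array([660.1, -91.1]), array([ 24.4, 174.1]), 1.44, [[646.0, -4.0], [650.0, -178.0], [674.0, -178.0], [670.0, -4.0]])
(np.int32(335), array([654.4,  91.4,  81. ]), array([655. ,  90.5]), array([ 24.5, 177. ]), 1.21, [[641.0, 179.0], [645.0, 2.0], [669.0, 2.0], [665.0, 179.0]])
(np.int32(510), array([562.9, -31.8,  82.3]), array([548.8, -29.3]), array([91.8, 94.9]), 44.17, [[483.0, -27.0], [549.0, -95.0], [615.0, -31.0], [549.0, 37.0]])
(np.int32(76), array([511.3,  55.2,  82.3]), array([514.7,  57.9]), array([25.8, 54.1]), 80.85, [[486.0, 49.0], [539.0, 41.0], [543.0, 66.0], [490.0, 75.0]])
```

jog_arm(
  commands=[
    [-1,[0,0.02,0.26],[0,0,0]],
    [-1,[0,0,0.26],[0,0,0]],
    [-1,[0.1,0,0],[0,0,0]],
    [-1,[0.1,0,0],[0,0,0]],
    [-1,[0.06,0,0],[0,0,0]],
  ],
)

```text
t: 3.9
ee_pos: [447.5, -9.6, 52.8]
orientation: [2.888, 1.233, 0.006]
ft_force: [-6.0, -4.9, 3.7]
width: 0.5
grasp_force: 3.5
```

jog_arm(
  commands=[
    [-1,[0.05,0,0],[0,0,0]],
    [-1,[0.05,0,0],[0,0,0.04]],
    [-1,[0.05,0,0],[0,0,0.04]],
    [-1,[0.05,0,0],[0,0,0.045]],
    [-1,[0.05,0,0],[0,0,0.045]],
    [-1,[0.05,0,0],[0,0,0.045]],
    [-1,[0.05,0,0],[0,0,0.045]],
    [-1,[0.05,0,0],[0,0,0.045]],
    [-1,[0.05,0,0],[0,0,0.045]],
  ],
)

```text
t: 4.8
ee_pos: [478.3, 18.9, 51.3]
orientation: [-3.032, -0.822, 0.003]
ft_force: [-4.1, -0.2, 1.5]
width: 0.3
grasp_force: 1.9
```

Run:
```python
from h import *
state()
d=get_image('side');P=cloud(d)
for o in measure(P,d['image']):print(o)
cv2.imwrite("pics/s1.png",cv2.resize(d["image"][120:290,160:360],(800,600)[:1]+(600,)))
```

```text
t 4.8 tcp [478.3  18.9  51.3] y-angle -59.7 tilt z [-0.002  0.    -1.   ] F [-4.1 -0.2  1.5] w 0.3 q [0.01 0.5  2.04 0.   0.6  1.06]
(np.int32(739), array([655.9, -24.2,  80.9]), array([655.8,  -2.3]), array([ 23.7, 360.6]), 1.87, [[638.0, 178.0], [650.0, -183.0], [673.0, -182.0], [662.0, 178.0]])
(np.int32(941), array([567.4, -28. ,  82.4]), array([562.6, -17.7]), array([ 94.3, 122.2]), 31.05, [[491.0, 10.0], [554.0, -94.0], [635.0, -46.0], [571.0, 59.0]])
```

View pics/s1.png

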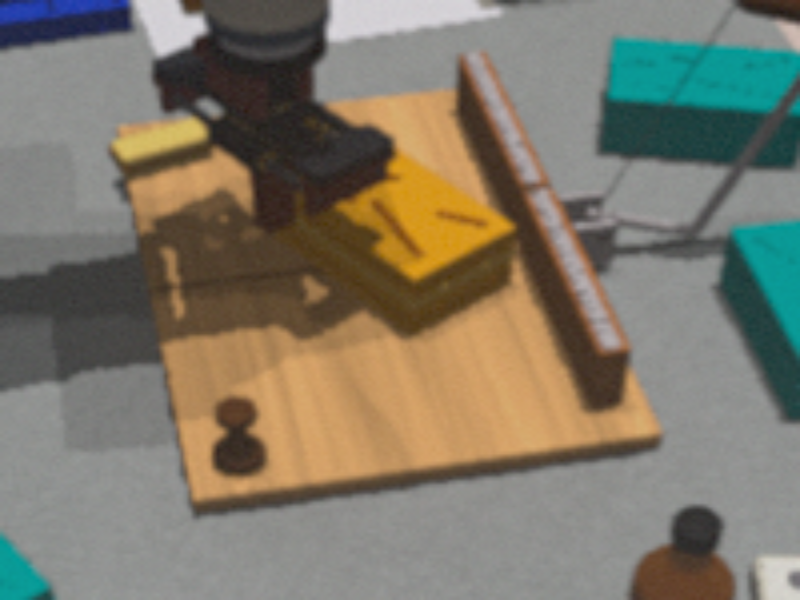

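jog_arm(
  commands=[
    [-1,[-0.3,0,0],[0,0,0]],
    [-1,[0,0,-0.35],[0,0,0]],
    [-1,[0,0,-0.35],[0,0,0]],
    [-1,[0.13,0.445,0],[0,0,0]],
    [-1,[0.13,0.445,0],[0,0,0]],
    [-1,[0.13,0.445,0],[0,0,0]],
    [-1,[0.13,0.445,0],[0,0,0]],
    [-1,[0,0,0],[0,0,0]],
  ],
)

```text
t: 5.65
ee_pos: [593.3, -127.6, 122.4]
orientation: [3.029, 0.819, 0.01]
ft_force: [0.5, -0.2, 0.4]
width: 0.5
grasp_force: 0.0
```

Run:
```python
from h import *
state([587,-124,50],-59.7)
for n in("top","side"):
    d=get_image(n);P=cloud(d)
    for o in measure(P,d['image']):print(n,o[0],o[2:])
```

```text
t 5.65 tcp [ 593.3 -127.6  122.4] y-angle -59.7 tilt z [ 0.007 -0.002 -1.   ] F [ 0.5 -0.2  0.4] w 0.5 q [-0.23  0.52  1.74 -0.    0.87  0.81]
tool shift mm to target [-4.  -6.7 72.3]
rz deg -0.0
top 122 (array([658.4, -36.4]), array([23.1, 64.3]), 0.79, [[646.0, -4.0], [647.0, -69.0], [670.0, -68.0], [669.0, -4.0]])
top 338 (array([654.4,  90.6]), array([ 23.9, 177.7]), 1.75, [[640.0, 179.0], [645.0, 1.0], [669.0, 2.0], [664.0, 180.0]])
top 947 (array([556.9,  -1.5]), array([ 94. , 148.9]), 29.79, [[479.0, 40.0], [553.0, -89.0], [635.0, -43.0], [561.0, 86.0]])
side 1129 (array([555.4,  -3. ]), array([ 95.2, 156.4]), 28.88, [[476.0, 43.0], [551.0, -94.0], [635.0, -48.0], [559.0, 88.0]])
side 272 (array([ 659.2, -128.3]), array([ 23.1, 107.3]), 1.05, [[647.0, -75.0], [649.0, -182.0], [672.0, -182.0], [670.0, -74.0]])
```

jog_arm(
  commands=[
    [-1,[-0.03,-0.1,0.36],[0,0,0]],
    [-1,[0,0,0.36],[0,0,0]],
    [-1,[0,-0.12,0],[0,0,0]],
    [-1,[0,-0.08,0],[0,0,0]],
    [-1,[0,-0.05,0],[0,0,0]],
  ],
)

```text
t: 6.25
ee_pos: [568.0, -94.0, 50.5]
orientation: [3.031, 0.824, 0.002]
ft_force: [-0.0, -0.3, 0.1]
width: 0.3
grasp_force: 0.4
```

jog_arm(
  commands=[
    [-1,[0,-0.05,0],[0,0,0.03]],
    [-1,[0,-0.05,0],[0,0,0.04]],
    [-1,[0,-0.05,0],[0,0,0.04]],
    [-1,[0,-0.05,0],[0,0,0.04]],
    [-1,[0,-0.05,0],[0,0,0.04]],
    [-1,[0,-0.05,0],[0,0,0.04]],
    [-1,[0,-0.05,0],[0,0,0.04]],
    [-1,[0,-0.05,0],[0,0,0.04]],
  ],
)

```text
t: 7.05
ee_pos: [552.4, -59.0, 51.0]
orientation: [3.108, 0.447, 0.005]
ft_force: [-0.7, -4.3, 0.2]
width: 0.4
grasp_force: 1.6
```

Run:
```python
from h import *
state()
for n in("top","side"):
    d=get_image(n);P=cloud(d)
    for o in measure(P,d['image']):print(n,o[0],o[2:])
```

```text
t 7.05 tcp [552.4 -59.   51. ] y-angle -73.6 tilt z [ 0.004 -0.001 -1.   ] F [-0.7 -4.3  0.2] w 0.4 q [-0.13  0.58  1.88 -0.    0.68  1.16]
top 328 (array([654.,  92.]), array([ 24.2, 174.6]), 1.52, [[640.0, 179.0], [644.0, 4.0], [668.0, 5.0], [664.0, 180.0]])
top 588 (array([548. ,  51.6]), array([ 92.3, 111.8]), 22.3, [[484.0, 86.0], [527.0, -18.0], [612.0, 17.0], [569.0, 121.0]])
side 724 (array([656. ,  -1.3]), array([ 24.2, 361.7]), 1.81, [[638.0, 179.0], [650.0, -182.0], [674.0, -182.0], [662.0, 180.0]])
side 262 (array([521.6,   9.5]), array([ 27.3, 171.8]), 18.52, [[481.0, 87.0], [536.0, -76.0], [562.0, -68.0], [507.0, 95.0]])
```

jog_arm(
  commands=[
    [-1,[0,0.2,0],[0,0,0]],
    [-1,[0,0,-0.37],[0,0,0]],
    [-1,[0,0,-0.37],[0,0,0]],
    [-1,[-0.16,-0.4,0],[0,0,0]],
    [-1,[-0.16,-0.4,0],[0,0,0]],
    [-1,[-0.16,-0.4,0],[0,0,0]],
    [-1,[-0.16,-0.4,0],[0,0,0]],
    [-1,[0,0,0],[0,0,-0.13]],
  ],
)

```text
t: 7.95
ee_pos: [447.0, 59.9, 123.6]
orientation: [-3.08, -0.615, 0.002]
ft_force: [0.4, 0.5, -0.6]
width: 0.4
grasp_force: 0.0
```

Run:
```python
from h import *
state([452,57,50],-67.7)
for n in("top","side"):
    d=get_image(n);P=cloud(d)
    for o in measure(P,d['image']):print(n,o[0],o[2:])
```

```text
t 7.95 tcp [447.   59.9 123.6] y-angle -67.4 tilt z [-0.001  0.001 -1.   ] F [ 0.4  0.5 -0.6] w 0.4 q [0.11 0.33 2.07 0.   0.74 1.28]
tool shift mm to target [ 3.6  4.7 73.6]
rz deg 0.3
top 331 (array([660.3, -91.4]), array([ 24.5, 174.1]), 2.07, [[645.0, -5.0], [651.0, -179.0], [676.0, -178.0], [669.0, -4.0]])
top 331 (array([654.5,  90.7]), array([ 24.6, 177.8]), 1.61, [[640.0, 179.0], [645.0, 1.0], [669.0, 2.0], [664.0, 180.0]])
top 502 (array([556.6,  31.7]), array([ 92.7, 143.5]), 20.71, [[488.0, 82.0], [539.0, -52.0], [625.0, -19.0], [575.0, 115.0]])
side 744 (array([656.4,  -2.6]), array([ 23.7, 361.2]), 1.68, [[639.0, 178.0], [650.0, -183.0], [674.0, -183.0], [663.0, 178.0]])
side 1257 (array([552.8,  34.6]), array([ 94.6, 154.3]), 21.77, [[480.0, 89.0], [537.0, -55.0], [625.0, -19.0], [568.0, 124.0]])
```

jog_arm(
  commands=[
    [-1,[0.02,0.03,0.37],[0,0,0]],
    [-1,[0,0,0.37],[0,0,0]],
    [-1,[0.15,0,0],[0,0,0]],
    [-1,[0.1,0,0],[0,0,0]],
    [-1,[0.06,0,0],[0,0,0]],
  ],
)

```text
t: 8.55
ee_pos: [483.6, 66.9, 49.3]
orientation: [3.083, 0.604, 0.002]
ft_force: [-2.1, -0.0, -1.1]
width: 0.7
grasp_force: 1.1
```

jog_arm(
  commands=[
    [-1,[0.05,0,0],[0,0,0.04]],
    [-1,[0.05,0,0],[0,0,0.05]],
    [-1,[0.05,0,0],[0,0,0.05]],
    [-1,[0.05,0,0],[0,0,0.05]],
    [-1,[0.05,0,0],[0,0,0.05]],
    [-1,[0.05,0,0],[0,0,0.05]],
    [-1,[0.05,0,0],[0,0,0.05]],
  ],
)

```text
t: 9.25
ee_pos: [515.7, 76.6, 49.6]
orientation: [-3.136, -0.187, -0.0]
ft_force: [-2.3, 1.6, -0.9]
width: -0.1
grasp_force: 1.2
```

jog_arm(
  commands=[
    [-1,[-0.3,0,0],[0,0,0]],
    [-1,[-0.3,0,0],[0,0,0]],
    [-1,[0,0,0],[0,0,0]],
  ],
)

```text
t: 9.55
ee_pos: [452.5, 68.6, 49.2]
orientation: [3.136, 0.189, -0.005]
ft_force: [0.4, 0.2, 0.9]
width: 0.4
grasp_force: 0.0
```

Run:
```python
from h import *
state()
for n in("top","side"):
    d=get_image(n);P=cloud(d)
    for o in measure(P,d['image']):print(n,o[0],o[2:])
```

```text
t 9.55 tcp [452.5  68.6  49.2] y-angle -83.1 tilt z [-0.003 -0.    -1.   ] F [0.4 0.2 0.9] w 0.4 q [ 0.12  0.49  2.09 -0.    0.57  1.57]
top 330 (array([660.4, -91.1]), array([ 24.8, 174.4]), 2.3, [[645.0, -4.0], [652.0, -179.0], [676.0, -178.0], [669.0, -3.0]])
top 329 (array([655.1,  90.8]), array([ 24.9, 177.7]), 1.65, [[640.0, 179.0], [645.0, 2.0], [670.0, 2.0], [665.0, 180.0]])
top 947 (array([581.2,  30.7]), array([ 93.4, 149.8]), 7.46, [[525.0, 99.0], [545.0, -50.0], [637.0, -38.0], [618.0, 111.0]])
side 741 (array([656.2,  -3.4]), array([ 23.3, 361. ]), 1.6, [[640.0, 177.0], [650.0, -184.0], [673.0, -183.0], [663.0, 177.0]])
side 1242 (array([578.9,  29.9]), array([ 92.8, 154.6]), 7.68, [[523.0, 100.0], [543.0, -53.0], [635.0, -41.0], [615.0, 113.0]])
```

jog_arm(
  commands=[
    [-1,[0.3,0.02,0],[0,0,0]],
    [-1,[0.2,0,0],[0,0,0]],
    [-1,[0.08,0,0],[0,0,0]],
    [-1,[0.05,0,0],[0,0,0.03]],
    [-1,[0.05,0,0],[0,0,0.03]],
    [-1,[0.05,0,0],[0,0,0.03]],
    [-1,[0.03,0,0],[0,0,0.02]],
    [-1,[-0.2,0,0],[0,0,0]],
    [-1,[-0.3,0,0],[0,0,0]],
    [-1,[-0.2,0,0],[0,0,0]],
  ],
)

```text
t: 10.65
ee_pos: [460.8, 73.2, 48.7]
orientation: [3.141, 0.054, 0.001]
ft_force: [-0.2, 0.2, 0.0]
width: 0.3
grasp_force: 0.0
```

Run:
```python
from h import *
state([490,30,50],-88.3)
for n in("top","side"):
    d=get_image(n);P=cloud(d)
    for o in measure(P,d['image']):print(n,o[0],o[2:])
```

```text
t 10.65 tcp [460.8  73.2  48.7] y-angle -88.0 tilt z [ 0. -0. -1.] F [-0.2  0.2  0. ] w 0.3 q [ 0.13  0.5   2.07 -0.    0.57  1.67]
tool shift mm to target [27.7 44.2 -1.3]
rz deg 0.3
top 339 (array([659.5, -91.1]), array([ 24.5, 174.2]), 2.11, [[644.0, -4.0], [650.0, -179.0], [675.0, -178.0], [669.0, -4.0]])
top 339 (array([654.7,  90.7]), array([ 25. , 177.9]), 1.77, [[639.0, 179.0], [645.0, 1.0], [670.0, 2.0], [664.0, 180.0]])
top 981 (array([590.9,  27.7]), array([ 93.1, 149.9]), 1.31, [[543.0, 102.0], [546.0, -48.0], [639.0, -46.0], [636.0, 104.0]])
side 741 (array([656.4,  -1.6]), array([ 23.9, 362.4]), 1.74, [[639.0, 179.0], [650.0, -183.0], [674.0, -182.0], [663.0, 180.0]])
side 1238 (array([589.4,  25.9]), array([ 92.3, 155.1]), 1.56, [[541.0, 102.0], [545.0, -53.0], [638.0, -50.0], [633.0, 105.0]])
```

jog_arm(
  commands=[
    [1,[0,0.23,0],[0,0,0.007]],
    [1,[0,0.23,0],[0,0,0]],
    [1,[0,0,0],[0,0,0]],
    [1,[0,0,0],[0,0,0]],
    [1,[0,0,0],[0,0,0]],
    [1,[0.25,0,0],[0,0,0]],
    [1,[0.25,0,0],[0,0,0]],
    [1,[0.15,0,0],[0,0,0]],
    [1,[0.06,0,0],[0,0,0]],
    [1,[0,0,0],[0,0,0]],
  ],
)

```text
t: 11.75
ee_pos: [534.5, 30.2, 48.5]
orientation: [-3.141, -0.048, -0.0]
ft_force: [-0.1, -0.0, -0.6]
width: 77.1
grasp_force: 0.0
```

jog_arm(
  commands=[
    [1,[0.03,0,0],[0,0,0]],
    [1,[0.03,0,0],[0,0,0]],
    [1,[0.02,0,0],[0,0,0]],
    [1,[0,0,0],[0,0,0]],
  ],
)

```text
t: 12.15
ee_pos: [541.9, 29.8, 48.5]
orientation: [-3.141, -0.046, 0.001]
ft_force: [-3.0, 1.2, -0.7]
width: 87.5
grasp_force: 1.2
```

jog_arm(
  commands=[
    [1,[0.015,0,0],[0,0,0]],
    [1,[0.01,0,0],[0,0,0]],
    [1,[0,0,0],[0,0,0]],
  ],
)

```text
t: 12.45
ee_pos: [542.4, 29.8, 48.5]
orientation: [-3.141, -0.046, 0.008]
ft_force: [-10.9, 1.0, 5.5]
width: 88.0
grasp_force: 4.7
```

jog_arm(
  commands=[
    [1,[0.01,0,0],[0,0,0]],
    [1,[0.01,0,0],[0,0,0]],
    [1,[0,0,0],[0,0,0]],
  ],
)

```text
t: 12.75
ee_pos: [542.3, 29.9, 48.3]
orientation: [-3.141, -0.045, 0.014]
ft_force: [-14.2, 0.6, 11.1]
width: 87.8
grasp_force: 7.6
```

jog_arm(
  commands=[
    [1,[-0.1,0,0],[0,0,0]],
    [1,[-0.3,0,0],[0,0,0]],
    [1,[-0.3,0,0],[0,0,0]],
    [1,[-0.1,0,-0.4],[0,0,0]],
    [1,[-0.1,0,-0.4],[0,0,0]],
    [1,[0,0,-0.4],[0,0,0]],
    [1,[0,0,0],[0,0,0]],
  ],
)

```text
t: 13.45
ee_pos: [460.9, 27.4, 173.8]
orientation: [-3.141, -0.046, -0.019]
ft_force: [1.3, -0.5, 1.5]
width: 87.8
grasp_force: 0.0
```

Run:
```python
from h import *
state()
ims=[]
for n in("top","side"):
    d=get_image(n);P=cloud(d);im=d["image"]
    m=(abs(P[...,2]-82)<6)&(P[...,0]>535)&(P[...,0]<638)&(P[...,1]<110)&(P[...,1]>-60)
    q=P[m];print(n,cv2.minAreaRect(q[:,:2].astype(np.float32)),q[:,:2].min(0),q[:,:2].max(0))
    c=im[130:260,180:340] if n=="top" else im[120:270,170:350]
    ims.append(cv2.resize(c,(400,360),interpolation=cv2.INTER_CUBIC))
cv2.imwrite("pics/f1.png",np.hstack(ims))
```

```text
t 13.45 tcp [460.9  27.4 173.8] y-angle -88.3 tilt z [ 0.012  0.    -1.   ] F [ 1.3 -0.5  1.5] w 87.8 q [ 0.03  0.25  2.03 -0.    0.85  1.57]
top ((599.0971069335938, 27.12298583984375), (151.97830200195312, 79.63953399658203), 88.59294891357422) [557.50617239 -48.11059635] [637.88432926 102.90898541]
side ((595.2767944335938, 26.6234130859375), (86.78023529052734, 157.49465942382812), 1.0798360109329224) [550.95369543 -52.80670178] [637.97007276 105.1471296 ]
```

View pics/f1.png

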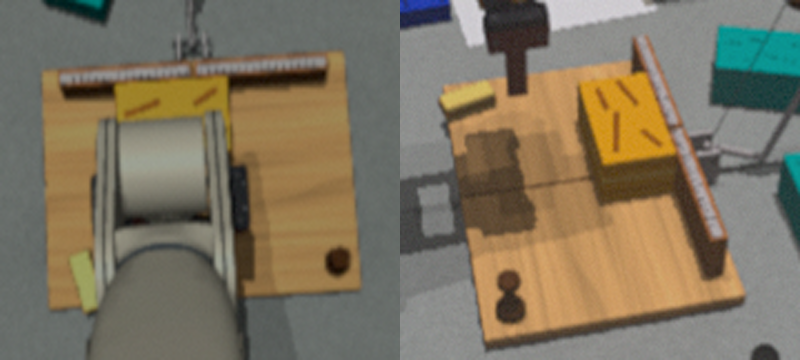

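The slab lies flush against the fence and the offcut and stamp look unmoved. To make sure it is fully seated, I'll press gently near each end.

jog_arm(
  commands=[
    [-1,[0,-0.45,0],[0,0,0]],
    [-1,[0,0,0.42],[0,0,0]],
    [-1,[0,0,0.42],[0,0,0]],
    [-1,[0,0,0.41],[0,0,0]],
    [-1,[0.3,0,0],[0,0,0]],
    [-1,[0.3,0,0],[0,0,0]],
    [-1,[0.13,0,0],[0,0,0]],
    [-1,[0.04,0,0],[0,0,0]],
    [-1,[0.02,0,0],[0,0,0]],
    [-1,[0.02,0,0],[0,0,0]],
  ],
)

```text
t: 14.55
ee_pos: [535.0, 74.5, 43.4]
orientation: [3.141, 0.046, -0.002]
ft_force: [-0.8, -0.5, -0.7]
width: 11.2
grasp_force: 0.0
```

jog_arm(
  commands=[
    [-1,[0.02,0,0],[0,0,0]],
    [-1,[0,0,0],[0,0,0]],
  ],
)

```text
t: 14.75
ee_pos: [538.2, 74.7, 43.9]
orientation: [-3.141, -0.047, -0.0]
ft_force: [-0.2, -1.1, -1.0]
width: 0.7
grasp_force: 0.0
```

jog_arm(
  commands=[
    [-1,[0.025,0,0],[0,0,0]],
    [-1,[0.02,0,0],[0,0,0]],
    [-1,[0,0,0],[0,0,0]],
  ],
)

```text
t: 15.05
ee_pos: [541.2, 74.7, 43.5]
orientation: [3.141, 0.046, -0.006]
ft_force: [-4.7, -0.3, 4.1]
width: 0.7
grasp_force: 2.7
```

jog_arm(
  commands=[
    [-1,[0.015,0,0],[0,0,0]],
    [-1,[0,0,0],[0,0,0]],
  ],
)

```text
t: 15.25
ee_pos: [541.1, 74.7, 43.3]
orientation: [3.141, 0.046, -0.011]
ft_force: [-9.0, -0.1, 6.6]
width: 0.2
grasp_force: 4.8
```

jog_arm(
  commands=[
    [-1,[-0.2,0,0],[0,0,0]],
    [-1,[0,0.3,0],[0,0,0]],
    [-1,[0,0.3,0],[0,0,0]],
    [-1,[0,0.3,0],[0,0,0]],
    [-1,[0.13,0,0],[0,0,0]],
    [-1,[0.03,0,0],[0,0,0]],
    [-1,[0.02,0,0],[0,0,0]],
    [-1,[0,0,0],[0,0,0]],
  ],
)

```text
t: 16.05
ee_pos: [543.7, -14.4, 43.2]
orientation: [3.141, 0.048, -0.005]
ft_force: [-4.6, -2.5, 0.7]
width: 0.7
grasp_force: 2.0
```

jog_arm(
  commands=[
    [-1,[0.02,0,0],[0,0,0]],
    [-1,[0,0,0],[0,0,0]],
  ],
)

```text
t: 16.25
ee_pos: [543.6, -14.2, 43.0]
orientation: [3.141, 0.049, -0.012]
ft_force: [-10.3, -3.2, 5.5]
width: 0.3
grasp_force: 5.1
```

jog_arm(
  commands=[
    [-1,[-0.1,0,0],[0,0,0]],
    [-1,[-0.3,0,0],[0,0,0]],
    [-1,[-0.3,0,0],[0,0,0]],
    [-1,[0,0,-0.4],[0,0,0]],
    [-1,[0,0,-0.4],[0,0,0]],
    [-1,[0,0,-0.4],[0,0,0]],
    [-1,[0,0,0],[0,0,0]],
    [-1,[0,0,0],[0,0,0]],
  ],
)

```text
t: 17.05
ee_pos: [477.8, -16.5, 164.5]
orientation: [3.141, 0.048, 0.005]
ft_force: [-1.0, -0.6, -0.9]
width: 0.5
grasp_force: 0.0
```

```bash
python3 -c "
from h import *
state();print(close_job())"
```

```text
t 17.05 tcp [477.8 -16.5 164.5] y-angle -88.2 tilt z [ 0.003 -0.    -1.   ] F [-1.  -0.6 -0.9] w 0.5 q [-0.06  0.29  2.    0.    0.85  1.48]
the job is handed in; nothing more can be done
None
```

The slab now has a long side flat against the fence, with both ends well inside the fence's ends; it was turned to within about 0.5° of parallel before touching, the offcut and stamp look unmoved, and the job was handed in at about 17 s.

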